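# Return the refilled bottle to the reagent carousel and hold it at the front

## Robot

A 6-joint arm with a two-finger parallel gripper is mounted at the origin on the work surface. World frame = base frame: x ahead of the robot, y to its left, z up, the work surface at z = 0. Lengths are in m, angles in rad, forces in N, time in s.
With the tool pointing down it reaches from about 0.425 to 0.95 m from the base axis. Payload 3.5 kg.
Tool frame: the origin (TCP) lies on the centre line of the jaws, within the pads' length; the fingertips stand 17 mm ahead of it and the grasp point (between the pads) lies 2 mm behind it; z points along the fingers, y is the line along which they close (so a half turn about z gives the same grasp; the last joint's range is limited). The gripper opens to 85 mm and grips with 20 to 120 N. Pads are 22 mm wide; open, the fingers measure 114 mm over their backs; the gripper's body (76 mm by 85 mm) begins 54 mm behind the grasp point. The pads swing forward as they close: fully open they stand 13 mm farther back than shut.
Start: joints at [1.113, 0.286, 1.577, -0, 1.279, -0.15], TCP at [0.204, 0.643, 0.248] pointing down, gripper open.
Joint ranges: [-2.77, 2.77], [-0.9, 2.22], [0.21, 2.48], [-1.53, 4.67], [0.24, 2.81], [-2.84, 2.84]. Speed limits (rad/s): [2.79, 2.79, 3.14, 3.14, 3.14, 3.14].

## Interface

Orientations are given as a unit quaternion [x, y, z, w].
In Python, from plant import ctrl gives the robot as it stands. The module is installed in compiled form; this text tells all that it offers.
- The arm moves only by the tool drive_tool, never from a script. Its argument "moves" is a list of rows, each a list of 3 entries, a list of its own where there are three numbers: the turn, a rotation vector about the tool's x, y, z in rad, then the shift along the tool's x, y, z in m, then the finger opening in m, from 0 to 0.0854. A call has 1 to 5 rows; each row shifts and turns the commanded pose from where the row before left it, along the tool's axes as they then stand; what a row does not reach is not made up. A row lasts 1/8 s, in which the tool goes at most 62.5 mm and 10.7 degrees, less where a joint would pass 70% of its speed; a pose out of reach is approached as far as the arm can. A call with a gripper value outside its range is refused whole. The fingers move at their own pace and stop on an object; "grip_force" is the grip in N (left out, the last holds). Time passes only in rows, so rows that do not move let the fingers close. It gives the time, the measured TCP pose, the force, the opening and the grip force at its end, in the units of the state.
- ctrl.get_state(): the state, without advancing time (a new reading comes with each control period).
- ctrl.read_camera(name): name is "scene" or "top" or "wrist"; returns a dict with "image" (480x640x3 uint8, red, green, blue), "fx", "fy", "cx", "cy" (pixels), "R" (3x3) and "t" (3): a world point X has camera coordinates R X + t. Camera axes: x right, y down, z forward; pixel columns grow to the right and rows downward; lengths in m; the calibration is good to about 2 mm. A picture is of the moment at which its call begins. There is no depth.
- ctrl.sign_off(): hands the job in; it is judged then, once.
The state is a dict: "time": time; "qpos": joint angles; "dq": joint speeds; "joint_efforts": joint torques, N m; "eef_pos": TCP position; "tcp_rot": TCP orientation; "contact_force": force on the tool from outside, world axes, zero at the start; "wrist_torque": the same for the moment, N m; "opening": opening from 0.0 (shut) to 1.0 (fully open); "finger_force": force on a finger pad.
Only numpy, scipy, OpenCV 4.12 (cv2) and the standard library are available. Lean on these libraries where they do the work, as an engineer would, in place of code of your own. Each camera call takes 0.05 s, during which the arm holds its last target. There are 200 camera calls.

## Task

Put the freshly filled bottle with the yellow cap from the green tray upright into the one free place of the reagent carousel, and turn the carousel so that this bottle stands at the red front mark. Finish with a firm grip on the carousel's black handle, holding the turntable still so that I can draw from the bottle: do not let go at the end. Leave the other bottles standing in their places, and do not disturb the dish, the spirit lamp, the beaker or the vial.

Things in the scene. Friction and masses are not known exactly. Their poses are not given: they have to be found in the camera images.
- refill_mid (a point): The refilled bottle to move: white, yellow label, tall yellow cap; round, 107 mm high, about 90 g. Body 44 mm across up to 58 mm, shoulder to 72 mm, cap 36 mm across from 72 to 107 mm above its foot. This point is on its axis half-way up (53.5 mm above the foot); z is its axis, up. It starts standing on the tray's floor.
- tray: Green drip tray, 320 (x) x 240 (y) mm, fixed: floor 4 mm above the bench, rim 24 mm high; origin under its centre.
- dispenser: Brown litre bottle, 96 mm across, with a filling dispenser on top, 320 mm high in all, fixed in the tray's far left part; a thin spout reaches 80 mm towards the robot at 180 to 220 mm height. Origin under its centre, on the tray floor. An obstacle; the refilled bottle starts 140 mm or more from its axis.
- free_place (a point): The one empty place on the carousel's deck: centre of the place, on the deck surface where the bottle's foot rests (30 mm above the bench). It turns with the deck. A round collar 14 mm high, 51 mm inside at the deck and 54 mm at its mouth, keeps the bottle in. One of five equal places 72 degrees apart, 95 mm from the carousel's axis; the others hold bottles.
- front_place (a point): Fixed point: where the centre of the empty place is when that place is exactly at the front of the carousel, i.e. in line with the red front mark on the rim of the fixed dark steel foot (foot 296 mm across, 16 mm high). 95 mm from the carousel's axis, at deck height. The mark is on the robot's side.
- handle_grip (a point): Centre of the carousel's handle, on the carousel's axis, 175 mm above the bench. The handle is a black bar 90 mm long, 16 mm thick and 26 mm high (162 to 188 mm above the bench) across the top of a steel column 18 mm thick; it is fixed to the deck and turns with it. y is along the bar, x across its 16 mm thickness; -x points from the axis to the empty place.
- grip_half_a: The half of the black handle bar on the side of the empty place (the bar is two moulded halves, each 90 x 8 x 26 mm, either side of a thin steel core along the bar). Origin on the carousel's axis at the bar's underside, 162 mm above the bench; same axes as handle_grip.
- grip_half_b: The other half of the black handle bar, on the side away from the empty place. Same origin and axes as grip_half_a.
- carousel_deck (a joint): Turn of the carousel's grey deck (262 mm across) on its foot, rad, growing anticlockwise from above; counted from where the deck stood at the start (0). It turns freely without end both ways on a light bearing (about 0.06 N m of friction) and has no detents.
- stock1_mid (a point): Stock bottle on the carousel, white bottle with a white cap, of the same form as the refilled one (107 mm high, 44 mm across, loose in its collar, top 137 mm above the bench), in any one of the four taken places. The point is half-way up on its axis. To stay as it is.
- stock2_mid (a point): Stock bottle on the carousel, amber bottle with a green cap, of the same form as the refilled one (107 mm high, 44 mm across, loose in its collar, top 137 mm above the bench), in any one of the four taken places. The point is half-way up on its axis. To stay as it is.
- stock3_mid (a point): Stock bottle on the carousel, white bottle with a blue cap, of the same form as the refilled one (107 mm high, 44 mm across, loose in its collar, top 137 mm above the bench), in any one of the four taken places. The point is half-way up on its axis. To stay as it is.
- stock4_mid (a point): Stock bottle on the carousel, amber bottle with a white cap, of the same form as the refilled one (107 mm high, 44 mm across, loose in its collar, top 137 mm above the bench), in any one of the four taken places. The point is half-way up on its axis. To stay as it is.
- dish: White porcelain dish, 76 mm across, 26 mm high, standing in the tray's far right corner; origin under its centre. Loose, to be left alone.
- lamp: Small glass spirit lamp, 80 mm across, 81 mm high; origin under its centre. Loose, to be left alone.
- beaker: Empty glass beaker, 68 mm across, 88 mm high; origin under its centre. Loose, to be left alone.
- vial: Little brown vial with a grey stopper, 25 mm across, 57 mm high, standing in the tray; origin under its centre. Loose, to be left alone.
- refill: The refilled bottle as a whole (origin at the centre of its foot); see point refill_mid.

How it is judged:
By the outcome, as a careful person would: the job done as asked, in the order asked, and still so for the second after the job is handed in, while the arm keeps its last pose, push and grip.
It also fails if it takes over 59 s, if anything falls off the work surface, if the arm or the gripper's body presses on something with over 40 N, if the wrist force passes 120 N, or if a joint passes its speed limit or range.

## Working session

There is one attempt and no reset: what is moved stays moved. The work goes in short steps, Python scripts to look and compute and a tool call to move; the robot and the scene stay as the last step left them, time stands still between calls to the robot, and variables do not carry over. Pictures are saved under pics/ and viewed, at most 12 in all, crops included, and the job is handed in when it is done.

Besides the shell and the picture viewer there is one more tool, called after "Emit:" as name(argument=value, ...), one argument or row to a line, values as JSON. drive_tool: Moves the arm, as the interface text tells. Its arguments: {"type":"object","properties":{"moves":{"type":"array","items":{"type":"array"}},"grip_force":{"type":"number"}},"required":["moves"]}

```bash
mkdir -p pics; python3 - <<'E'
from plant import ctrl
import cv2,pickle,numpy as np
np.set_printoptions(precision=4,suppress=True)
s=ctrl.get_state();print(s)
for n in("scene","top"):
    c=ctrl.read_camera(n);cv2.imwrite(f"pics/{n}0.png",c["image"][:,:,::-1]);pickle.dump(c,open(f"{n}0.pkl","wb"))
    print(n,c["fx"],c["cx"],c["cy"],c["R"],c["t"], -c["R"].T@c["t"])
E
```

```text
{'time': 0.0, 'qpos': array([ 1.113 ,  0.2872,  1.5782,  0.    ,  1.2786, -0.15  ]), 'dq': array([-0.0005, -0.0009, -0.0015, -0.0037, -0.0001,  0.0014]), 'joint_efforts': array([  0.0001, -40.5961, -29.2637,  -0.0001,   0.0057,  -0.    ]), 'eef_pos': array([0.2042, 0.6427, 0.2469]), 'tcp_rot': array([ 0.1533,  0.9882, -0.0011, -0.0004]), 'contact_force': array([-0.0646,  0.1843, -0.0609]), 'wrist_torque': array([-0.019 ,  0.0088,  0.0052]), 'finger_force': 0.0, 'opening': 0.9970208768078778}
scene 462.4899913022155 317.0415496638847 240.82015213593243 [[-0.5405  0.8413  0.0068]
 [ 0.5412  0.3538 -0.7628]
 [-0.6442 -0.4087 -0.6465]] [ 0.2801 -0.1623  1.4125] [1.1491 0.399  0.7875]
top 542.0076345816032 317.7249633094193 243.357295555396 [[-0.0287 -0.9996 -0.0009]
 [-0.9891  0.0286 -0.1443]
 [ 0.1442 -0.0032 -0.9895]] [0.0047 0.5019 1.4356] [ 0.2896 -0.005   1.4929]
```

View pics/top0.png

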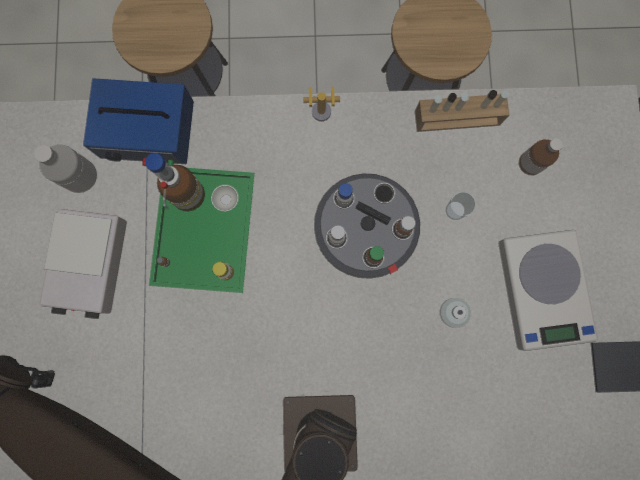

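View pics/scene0.png

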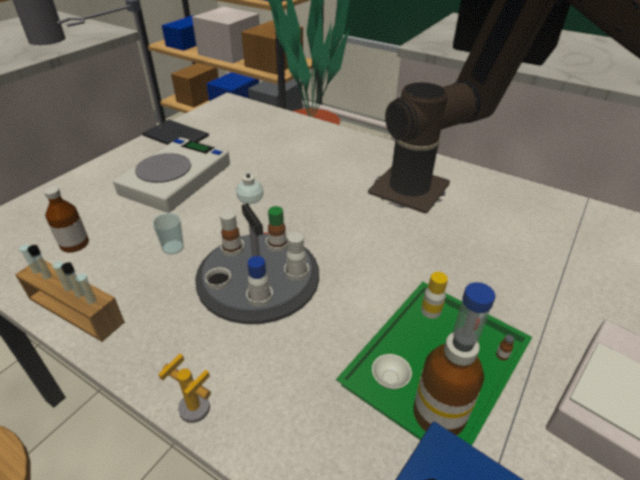

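The top view shows the yellow cap at (220,269), the empty place at (384,192), the red mark at (393,269), and the bar from about (357,204) to (389,220). The handle hides nothing important.

```bash
cat > h.py <<'E'
import numpy as np,cv2,pickle
from scipy.spatial.transform import Rotation as Ro
np.set_printoptions(precision=4,suppress=True)
def ray(c,u,v,z):
    d=c["R"].T@np.array([(u-c["cx"])/c["fx"],(v-c["cy"])/c["fy"],1.]);o=-c["R"].T@c["t"]
    return o+d*(z-o[2])/d[2]
def proj(c,X):
    p=c["R"]@np.asarray(X)+c["t"];return c["fx"]*p[0]/p[2]+c["cx"],c["fy"]*p[1]/p[2]+c["cy"]
def blob(m,near=None):
    n,_,st,ce=cv2.connectedComponentsWithStats(m.astype(np.uint8))
    return [(ce[i],st[i]) for i in range(1,n) if st[i][4]>15]
def hsv(c): return cv2.cvtColor(c["image"],cv2.COLOR_RGB2HSV)
def rel(p,yawy=None):
    """shift in present tool axes to world point p"""
    from plant import ctrl
    s=ctrl.get_state();return Ro.from_quat(s["tcp_rot"]).as_matrix().T@(np.asarray(p)-s["eef_pos"]),s
E
python3 - <<'E'
from h import *
c=pickle.load(open("top0.pkl","rb"));H=hsv(c)
y=(abs(H[...,0].astype(int)-26)<6)&(H[...,1]>150)&(H[...,2]>100);y[:240]=0;y[:,:200]=0;y[:,260:]=0
for b in blob(y):print("yel",b,ray(c,*b[0],.107+.004))
r=((H[...,0]<8)|(H[...,0]>172))&(H[...,1]>140);r[:,:300]=0
for b in blob(r):print("red",b,ray(c,*b[0],.016))
v=c["image"].max(2);m=np.zeros(v.shape,np.uint8);m[165:285,305:430]=(v[165:285,305:430]<110)
cn=max(cv2.findContours(m,0,1)[0],key=cv2.contourArea);h=cv2.convexHull(cn)[:,0]
P=np.array([ray(c,*q,.016)[:2] for q in h])
print("foot",cv2.fitEllipse(P.astype(np.float32)),cv2.minEnclosingCircle(P.astype(np.float32)))
print("free",ray(c,384,192,.037));
for q in((357,204),(389,220)):print("bar",ray(c,*q,.188))
b=cv2.resize(c["image"][160:290,190:430],None,fx=3.3,fy=3.3,interpolation=cv2.INTER_CUBIC);cv2.imwrite("pics/topcrop.png",b[:,:,::-1])
E
```

```text
red (array([392.5897, 268.    ]), array([389, 264,   9,   8,  39], dtype=int32)) [ 0.4308 -0.2126  0.016 ]
foot ((0.5528735518455505, -0.1468866765499115), (0.29328063130378723, 0.294830858707428), 68.86280822753906) ((0.553123950958252, -0.1468912810087204), 0.147852823138237)
free [ 0.6393 -0.1962  0.037 ]
bar [ 0.5747 -0.1086  0.188 ]
bar [ 0.5325 -0.1854  0.188 ]
```

View pics/topcrop.png

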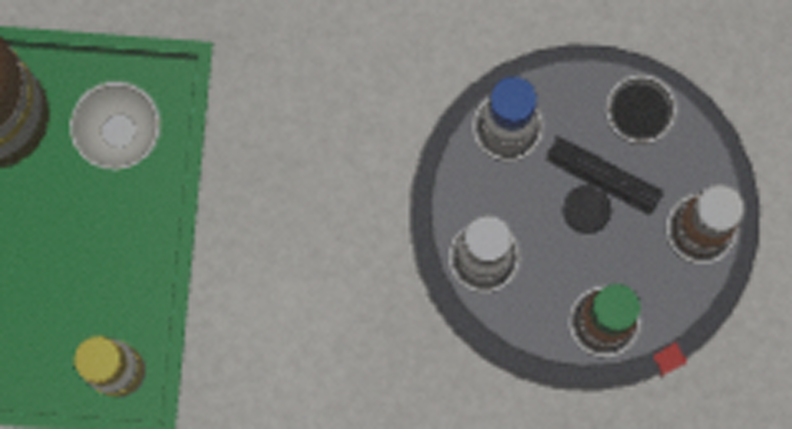

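The crop shows the cap at crop (98,359), i.e. full (219.7,268.8), the empty collar at (384,192.7), and all four stock bottles upright. The foot radius comes out at 147 mm (given 148) and the bar's normal agrees with the empty place's direction at about -29°.

```bash
python3 - <<'E'
from h import *
c=pickle.load(open("top0.pkl","rb"))
print("cap",ray(c,219.7,268.8,.111), "vial",ray(c,163,261,.06))
s=pickle.load(open("scene0.pkl","rb"));print(proj(s,ray(c,219.7,268.8,.111)))
print(c["image"][269,220])
p=ray(c,219.7,268.8,.111)
for z in (.25,.095):
  d,st=rel([p[0],p[1],z]);print(d,Ro.from_quat(st["tcp_rot"]).as_matrix())
E
```

```text
cap [0.4324 0.2432 0.111 ] vial [0.4629 0.403  0.06  ]
(np.float64(437.92828063554987), np.float64(275.92043831227824))
[158 151  74]
[-0.3386 -0.3117 -0.0024] [[-0.953   0.303  -0.001 ]
 [ 0.303   0.953  -0.002 ]
 [ 0.0003 -0.0022 -1.    ]]
[-0.3386 -0.3113  0.1526] [[-0.953   0.303  -0.001 ]
 [ 0.303   0.953  -0.002 ]
 [ 0.0003 -0.0022 -1.    ]]
```

Emit:
drive_tool(
  moves=[
    [[0,0,0],[-0.03,-0.028,0],0.065],
    [[0,0,0],[-0.035,-0.032,0],0.065],
    [[0,0,0],[-0.035,-0.032,0],0.065],
    [[0,0,0],[-0.035,-0.032,0],0.065],
    [[0,0,0],[-0.035,-0.032,0],0.065],
  ],
  grip_force=40,
)

```text
time: 0.72
eef_pos: [0.3195, 0.4415, 0.2478]
tcp_rot: [0.153, 0.988, -0.0, -0.0]
contact_force: [-0.4, -0.1, 0.8]
opening: 0.757
finger_force: 0.0
```

Emit:
drive_tool(
  moves=[
    [[0,0,0],[-0.035,-0.032,0],0.065],
    [[0,0,0],[-0.035,-0.032,0],0.065],
    [[0,0,0],[-0.035,-0.032,0],0.065],
    [[0,0,0],[-0.035,-0.032,0],0.065],
    [[0,0,0],[-0.029,-0.028,0],0.065],
  ],
)

```text
time: 1.35
eef_pos: [0.4334, 0.2416, 0.2479]
tcp_rot: [0.154, 0.988, -0.0, -0.0]
contact_force: [0.8, -0.1, 0.2]
opening: 0.766
finger_force: 0.0
```

Emit:
drive_tool(
  moves=[
    [[0,0,0],[0,0,0],0.065],
    [[0,0,0],[0,0,0],0.065],
  ],
)

```text
time: 1.6
eef_pos: [0.4326, 0.2434, 0.248]
tcp_rot: [0.153, 0.988, 0.0, -0.0]
contact_force: [0.9, -0.4, 0.6]
opening: 0.76
finger_force: 0.0
```

```bash
python3 - <<'E'
from h import *
from plant import ctrl
c=ctrl.read_camera("wrist");pickle.dump(c,open("w1.pkl","wb"));cv2.imwrite("pics/w1.png",c["image"][:,:,::-1])
H=hsv(c)
y=(abs(H[...,0].astype(int)-27)<6)&(H[...,1]>110)&(H[...,2]>80)
for b in blob(y):print(b,ray(c,*b[0],.111))
print(proj(c,[.4324,.2432,.111]),-c["R"].T@c["t"])
print(rel([.4324,.2432,.0935]))
E
```

```text
(array([328.4185, 186.7554]), array([303, 180,  52,  24, 184], dtype=int32)) [0.4058 0.2539 0.111 ]
(array([329.045 , 227.3961]), array([ 303,  196,   54,   61, 2464], dtype=int32)) [0.4315 0.2463 0.111 ]
(np.float64(324.9758427940258), np.float64(229.98814007053568)) [0.3669 0.2643 0.3743]
(array([-0.0002, -0.0006,  0.1545]), {'time': 1.65, 'qpos': array([ 0.3084, -0.1144,  2.006 ,  0.0004,  1.2506, -0.9553]), 'dq': array([ 0.0138, -0.0005, -0.0026, -0.0014, -0.0008, -0.0029]), 'joint_efforts': array([ -0.4671, -24.3989, -29.0152,  -0.0148,  -0.0015,   0.0016]), 'eef_pos': array([0.4325, 0.2438, 0.248 ]), 'tcp_rot': array([ 0.153 ,  0.9882,  0.    , -0.0004]), 'contact_force': array([0.3819, 1.3878, 0.0225]), 'wrist_torque': array([-0.0006, -0.0023, -0.0049]), 'finger_force': 0.0, 'opening': 0.7597888255376178})
```

View pics/w1.png

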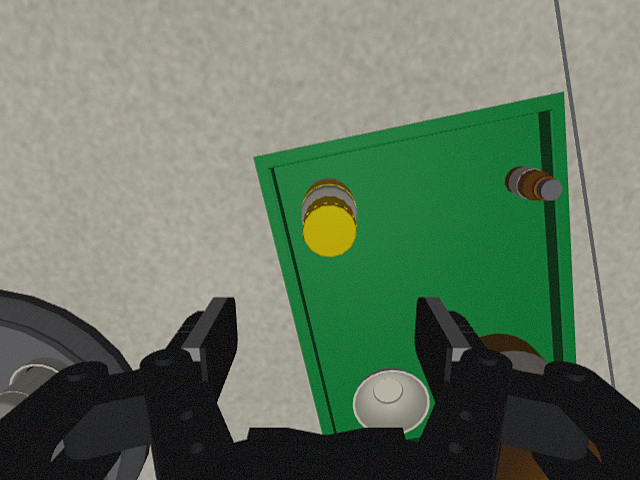

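The wrist view shows the cap disc centred at (330,230), about 2 mm to the tool's +y of where I expected it. The vial and dish are well clear of the fingers.

Emit:
drive_tool(
  moves=[
    [[0,0,0],[0,0.002,0.04],0.065],
    [[0,0,0],[0,0,0.045],0.065],
    [[0,0,0],[0,0,0.04],0.065],
    [[0,0,0],[0,0,0.028],0.065],
    [[0,0,0],[0,0,0],0.065],
  ],
)

```text
time: 2.28
eef_pos: [0.431, 0.2455, 0.0928]
tcp_rot: [0.152, 0.988, -0.001, -0.003]
contact_force: [0.9, 0.2, 0.8]
opening: 0.762
finger_force: 0.0
```

Emit:
drive_tool(
  moves=[
    [[0,0,0],[0,0,0],0.02],
    [[0,0,0],[0,0,0],0.02],
    [[0,0,0],[0,0,0],0.02],
    [[0,0,0],[0,0,0],0.02],
    [[0,0,0],[0,0,0],0.02],
  ],
  grip_force=40,
)

```text
time: 2.9
eef_pos: [0.435, 0.2457, 0.0973]
tcp_rot: [0.153, 0.988, 0.001, 0.002]
contact_force: [-1.0, -0.5, 6.0]
opening: 0.409
finger_force: 40.6
```

Emit:
drive_tool(
  moves=[
    [[0,0,0],[0,0,-0.02],0.02],
    [[0,0,0],[0,0,-0.05],0.02],
    [[0,0,0],[0,0,-0.055],0.02],
    [[0,0,0],[0,0,-0.055],0.02],
    [[0,0,0],[0,0,-0.04],0.02],
  ],
)

```text
time: 3.52
eef_pos: [0.4337, 0.2451, 0.318]
tcp_rot: [0.153, 0.988, 0.001, 0.001]
contact_force: [0.4, 0.1, -1.1]
opening: 0.407
finger_force: 40.3
```

Emit:
drive_tool(
  moves=[
    [[0,0,0],[-0.02,-0.022,0],0.02],
    [[0,0,0],[-0.03,-0.033,0],0.02],
    [[0,0,0],[-0.035,-0.038,0],0.02],
    [[0,0,0],[-0.035,-0.038,0],0.02],
    [[0,0,0],[-0.035,-0.038,0],0.02],
  ],
)

```text
time: 4.15
eef_pos: [0.5302, 0.0355, 0.3149]
tcp_rot: [0.153, 0.988, 0.0, -0.0]
contact_force: [-0.2, -0.7, -0.3]
opening: 0.404
finger_force: 40.3
```

Emit:
drive_tool(
  moves=[
    [[0,0,0],[-0.035,-0.038,0],0.02],
    [[0,0,0],[-0.035,-0.038,0],0.02],
    [[0,0,0],[-0.035,-0.038,0],0.02],
    [[0,0,0],[-0.035,-0.038,0],0.02],
    [[0,0,0],[-0.03,-0.035,0],0.02],
  ],
)

```text
time: 4.78
eef_pos: [0.6357, -0.1944, 0.3145]
tcp_rot: [0.154, 0.988, 0.0, -0.001]
contact_force: [0.6, -0.6, -0.8]
opening: 0.412
finger_force: 40.3
```

Emit:
drive_tool(
  moves=[
    [[0,0,0],[0,0,0],0.02],
    [[0,0,0],[0,0,0],0.02],
  ],
)

```text
time: 5.03
eef_pos: [0.635, -0.1922, 0.3145]
tcp_rot: [0.153, 0.988, 0.0, -0.001]
contact_force: [0.8, 0.2, -1.2]
opening: 0.41
finger_force: 40.3
```

```bash
python3 - <<'E'
from h import *
from plant import ctrl
for n in("wrist","top"):
    c=ctrl.read_camera(n);pickle.dump(c,open(n+"2.pkl","wb"));cv2.imwrite(f"pics/{n}2.png",c["image"][:,:,::-1])
print(rel([.6358,-.1935,.3]))
c=pickle.load(open("wrist2.pkl","rb"));print([proj(c,[.6358,-.1935,z]) for z in(.03,.044)],-c["R"].T@c["t"])
E
```

```text
(array([-0.0013, -0.0018,  0.0152]), {'time': 5.125, 'qpos': array([-0.4454,  0.22  ,  1.5349,  0.0003,  1.3873, -1.7096]), 'dq': array([ 0.0066, -0.0074, -0.0016, -0.0037, -0.003 , -0.0017]), 'joint_efforts': array([ -0.4671, -39.2141, -30.7804,  -0.016 ,  -0.0057,   0.001 ]), 'eef_pos': array([ 0.6351, -0.1914,  0.3152]), 'tcp_rot': array([ 0.1528,  0.9883,  0.0002, -0.0002]), 'contact_force': array([-0.5159,  0.194 , -1.3872]), 'wrist_torque': array([-0.0362,  0.071 ,  0.0469]), 'finger_force': 40.34053385927109, 'opening': 0.4033728558885553})
[(np.float64(324.1729692695046), np.float64(194.29804590660873)), (np.float64(324.14255777959414), np.float64(196.7337178211562))] [ 0.5694 -0.1715  0.4409]
```

View pics/wrist2.png

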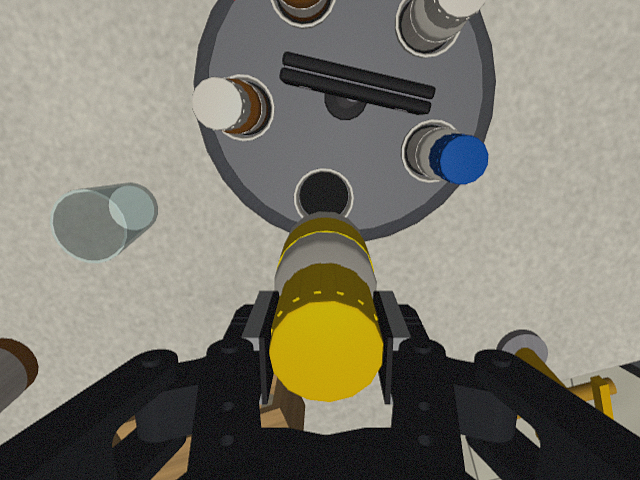

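The wrist view shows the empty collar's mouth centred near (324,196) and the held bottle upright with its cap disc near (327,348). The collar falls where predicted (324,197). Next I'll check the bottle's offset from the TCP axis.

```bash
python3 - <<'E'
from h import *
c=pickle.load(open("wrist2.pkl","rb"));I=c["image"];H=hsv(c)
y=((abs(H[...,0].astype(int)-27)<6)&(H[...,1]>110)&(H[...,2]>170)).astype(np.uint8)
cn=max(cv2.findContours(y,0,1)[0],key=cv2.contourArea);e=cv2.fitEllipse(cn);print(e)
t=np.array([.635,-.192])
for z in(.328,.331,.334):print(z,ray(c,*e[0],z),36e-3*c["fx"]/(.4409-z))
d=(I.max(2)<70).astype(np.uint8);d[:165]=0;d[212:]=0;d[:,:290]=0;d[:,360:]=0
cn=max(cv2.findContours(d,0,1)[0],key=cv2.contourArea);e=cv2.fitEllipse(cn);print(e,ray(c,*e[0],.03),cv2.boundingRect(cn))
print(I[165:225:3,324].max(1))
E
```

```text
((325.7816162109375, 351.057373046875), (99.26700592041016, 111.96551513671875), 89.55718994140625)
0.328 [ 0.6341 -0.1918  0.328 ] 131.75525291998275
0.331 [ 0.6324 -0.1913  0.331 ] 135.35184763117428
0.334 [ 0.6307 -0.1907  0.334 ] 139.150309211095
((323.3549499511719, 193.00201416015625), (41.21229934692383, 49.262184143066406), 90.13003540039062) [ 0.6343 -0.1939  0.03  ] (299, 172, 49, 40)
[117 149 112  34  29  30  39  32  31  32  38  34  33  35  33  29  91  88
  93  92]
```

Emit:
drive_tool(
  moves=[
    [[0,0,0],[-0.001,-0.002,0.03],0.02],
    [[0,0,0],[0,0,0.045],0.02],
    [[0,0,0],[0,0,0.045],0.02],
    [[0,0,0],[0,0,0.04],0.02],
    [[0,0,0],[0,0,0],0.02],
  ],
)

```text
time: 5.75
eef_pos: [0.6331, -0.1923, 0.1511]
tcp_rot: [0.153, 0.988, 0.001, -0.004]
contact_force: [-1.4, -0.3, -0.3]
opening: 0.404
finger_force: 40.3
```

Emit:
drive_tool(
  moves=[
    [[0,0,0],[0,0,0.008],0.02],
    [[0,0,0],[0,0,0.008],0.02],
    [[0,0,0],[0,0,0.008],0.02],
    [[0,0,0],[0,0,0.004],0.02],
    [[0,0,0],[0,0,0],0.02],
  ],
)

```text
time: 6.38
eef_pos: [0.6356, -0.1947, 0.1269]
tcp_rot: [0.153, 0.988, 0.0, -0.0]
contact_force: [0.3, -0.8, -1.1]
opening: 0.407
finger_force: 40.3
```

```bash
python3 - <<'E'
from h import *
from plant import ctrl
s=ctrl.get_state();print(s["eef_pos"],s["contact_force"],s["finger_force"])
c=ctrl.read_camera("scene");pickle.dump(c,open("s3.pkl","wb"))
b=cv2.resize(c["image"][190:330,170:350],None,fx=4,fy=4,interpolation=cv2.INTER_CUBIC);cv2.imwrite("pics/s3.png",b[:,:,::-1])
E
```

```text
[ 0.6356 -0.1947  0.1269] [ 0.2529 -0.7644 -1.0827] 40.319352941878606
```

View pics/s3.png

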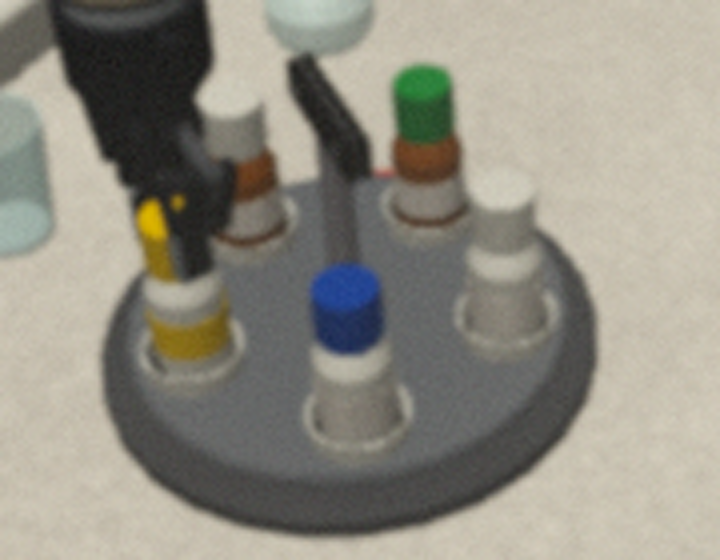

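The picture shows the refilled bottle inside its collar (crop ~(190,350)) and upright. It's still a few millimetres above the deck and touching nothing.

Emit:
drive_tool(
  moves=[
    [[0,0,0],[0,0,0.002],0.02],
    [[0,0,0],[0,0,0.002],0.02],
    [[0,0,0],[0,0,0],0.02],
  ],
)

```text
time: 6.8
eef_pos: [0.636, -0.1949, 0.1235]
tcp_rot: [0.153, 0.988, -0.0, 0.0]
contact_force: [-0.1, -0.4, -0.4]
opening: 0.405
finger_force: 40.4
```

Emit:
drive_tool(
  moves=[
    [[0,0,0],[0,0,0.001],0.02],
    [[0,0,0],[0,0,0.001],0.02],
    [[0,0,0],[0,0,0],0.02],
  ],
)

```text
time: 7.18
eef_pos: [0.6364, -0.1951, 0.1234]
tcp_rot: [0.153, 0.988, -0.0, 0.001]
contact_force: [-1.9, 1.0, 7.2]
opening: 0.403
finger_force: 41.0
```

Seated, with 7 N on the deck. Next I'll release, lift and turn the tool to the bar's direction.

Emit:
drive_tool(
  moves=[
    [[0,0,0],[0,0,0],0.045],
    [[0,0,0],[0,0,0],0.055],
    [[0,0,0],[0,0,0],0.065],
    [[0,0,0],[0,0,0],0.065],
    [[0,0,0],[0,0,-0.01],0.065],
  ],
)

```text
time: 7.8
eef_pos: [0.6351, -0.1945, 0.1304]
tcp_rot: [0.153, 0.988, 0.0, -0.001]
contact_force: [0.1, 0.5, 0.2]
opening: 0.762
finger_force: 0.0
```

Emit:
drive_tool(
  moves=[
    [[0,0,0],[0,0,-0.02],0.065],
    [[0,0,0],[0,0,-0.04],0.065],
    [[0,0,0],[0,0,-0.045],0.065],
    [[0,0,0],[0,0,-0.045],0.065],
    [[0,0,0],[0,0,-0.02],0.065],
  ],
)

```text
time: 8.43
eef_pos: [0.637, -0.1953, 0.3072]
tcp_rot: [0.153, 0.988, -0.001, 0.004]
contact_force: [0.3, 0.4, 0.0]
opening: 0.762
finger_force: 0.0
```

Emit:
drive_tool(
  moves=[
    [[0,0,0.177],[0,0,0],0.065],
    [[0,0,0.177],[0,0,0],0.065],
    [[0,0,0.177],[0,0,0],0.065],
    [[0,0,0.177],[0,0,0],0.065],
    [[0,0,0.177],[0,0,0],0.065],
  ],
)

```text
time: 9.05
eef_pos: [0.6355, -0.1946, 0.3007]
tcp_rot: [0.564, 0.826, -0.0, -0.001]
contact_force: [0.6, -0.6, -0.3]
opening: 0.761
finger_force: 0.0
```

Emit:
drive_tool(
  moves=[
    [[0,0,0.177],[0,0,0],0.065],
    [[0,0,0.177],[0,0,0],0.065],
    [[0,0,0.177],[0,0,0],0.065],
    [[0,0,0.177],[0,0,0],0.065],
    [[0,0,0.177],[0,0,0],0.065],
  ],
)

```text
time: 9.68
eef_pos: [0.6355, -0.1947, 0.3006]
tcp_rot: [0.863, 0.505, -0.0, -0.001]
contact_force: [0.7, 0.5, -0.1]
opening: 0.758
finger_force: 0.0
```

Emit:
drive_tool(
  moves=[
    [[0,0,0],[0,0,0],0.065],
    [[0,0,0],[0,0,0],0.065],
  ],
)

```text
time: 9.93
eef_pos: [0.6357, -0.1947, 0.301]
tcp_rot: [0.861, 0.508, -0.0, -0.0]
contact_force: [0.3, 0.5, -0.2]
opening: 0.766
finger_force: 0.0
```

```bash
python3 - <<'E'
from h import *
from plant import ctrl
c=ctrl.read_camera("wrist");pickle.dump(c,open("w4.pkl","wb"));cv2.imwrite("pics/w4.png",c["image"][:,:,::-1])
d,s=rel([.553,-.147,.3]);print(d,s["eef_pos"],s["qpos"],Ro.from_quat(s["tcp_rot"]).as_matrix())
print(-c["R"].T@c["t"],proj(c,[.553,-.147,.188]))
E
```

```text
[ 0.0018 -0.0955  0.0011] [ 0.6357 -0.1947  0.3011] [-0.4496  0.2308  1.5476 -0.      1.3637  0.0554] [[ 0.4838  0.8752 -0.0005]
 [ 0.8752 -0.4838  0.0002]
 [-0.     -0.0005 -1.    ]]
[ 0.6698 -0.1341  0.4273] (np.float64(166.2634068765592), np.float64(238.2084596891049))
```

View pics/w4.png

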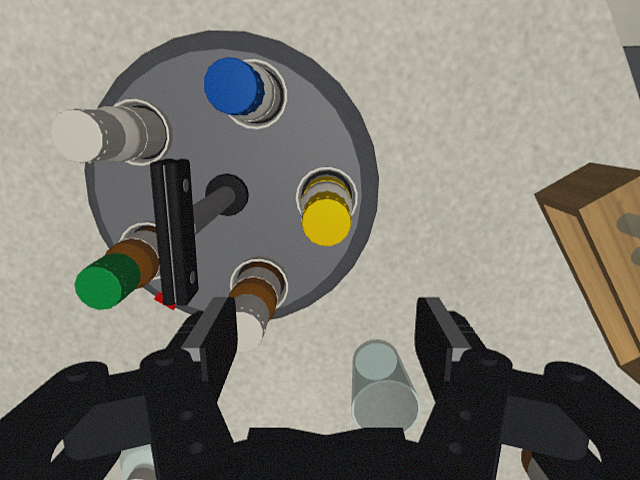

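The wrist view shows the bar with its top face running from about (158,162) to (170,303). The refilled bottle stands in its collar with the cap at (327,221). Now the bar's yaw.

```bash
python3 - <<'E'
from h import *
c=pickle.load(open("w4.pkl","rb"))
b=cv2.resize(c["image"][145:320,130:220],None,fx=3.4,fy=3.4,interpolation=cv2.INTER_CUBIC)
b=np.clip(b.astype(float)*2.2,0,255).astype(np.uint8);cv2.imwrite("pics/bar.png",b[:,:,::-1])
a,e=ray(c,158,162,.188),ray(c,170,303,.188);print(a,e,(a+e)/2,np.linalg.norm(a-e),np.degrees(np.arctan2(*(a-e)[[1,0]])))
q=ray(c,327,221,.137);print(q,q[:2]-[.553,-.147],np.degrees(np.arctan2(q[1]+.147,q[0]-.553)))
print(np.degrees(np.arctan2(.4838,.8752)))
E
```

```text
[ 0.5749 -0.1073  0.188 ] [ 0.5307 -0.1831  0.188 ] [ 0.5528 -0.1452  0.188 ] 0.08774650628839688 59.73378613383543
[ 0.6371 -0.1951  0.137 ] [ 0.0841 -0.0481] -29.73002392288575
28.933288016131403
```

View pics/bar.png

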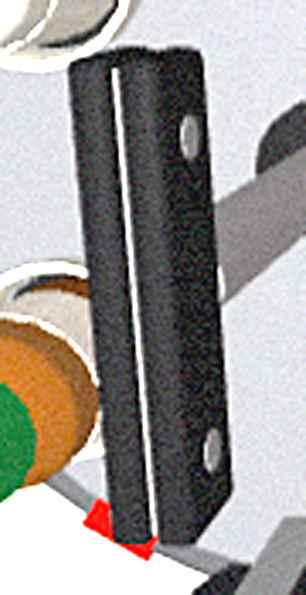

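Emit:
drive_tool(
  moves=[
    [[0,0,0.018],[0.0025,-0.034,0],0.06],
    [[0,0,0],[0,-0.04,0],0.06],
    [[0,0,0],[0,-0.02,0],0.06],
    [[0,0,0],[0,0,0],0.06],
    [[0,0,0],[0,0,0],0.06],
  ],
)

```text
time: 10.6
eef_pos: [0.5559, -0.1464, 0.3016]
tcp_rot: [0.866, 0.5, 0.0, 0.0]
contact_force: [-0.5, -0.0, -0.4]
opening: 0.702
finger_force: 0.0
```

```bash
python3 - <<'E'
from h import *
from plant import ctrl
c=ctrl.read_camera("wrist");pickle.dump(c,open("w5.pkl","wb"));cv2.imwrite("pics/w5.png",c["image"][:,:,::-1])
d,s=rel([.5545,-.147,.182]);print(d,s["eef_pos"])
R=Ro.from_quat(s["tcp_rot"]).as_matrix()
for dz in(0,): print(proj(c,s["eef_pos"]*[1,1,0]+[0,0,.188]))
d,_=rel([.553,-.147,.182]);print(d)
E
```

```text
[-0.0012 -0.0011  0.1194] [ 0.556  -0.1465  0.3014]
(np.float64(324.7721575703206), np.float64(241.1623418186191))
[-0.0019 -0.0024  0.1194]
```

View pics/w5.png

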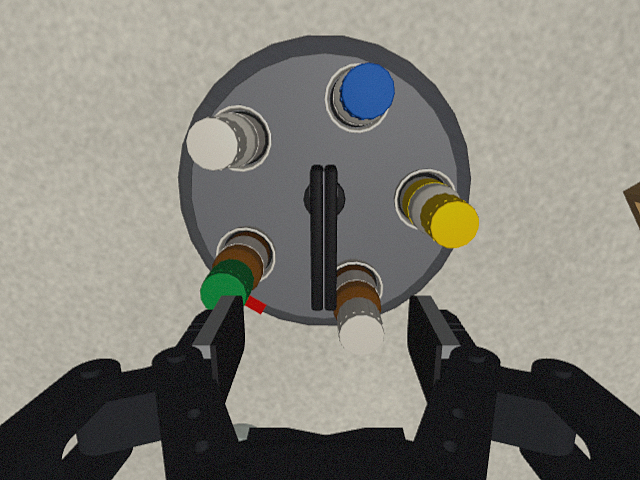

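The bar is vertical in the wrist image, centred at (323.7,237.5), with the TCP axis at (324.8,241) at that height, so it's aligned across the jaws. I'll check the axis position with the foot rim (u 179–470, v 35–326).

```bash
python3 - <<'E'
from h import *
from scipy.optimize import least_squares
c=pickle.load(open("w5.pkl","rb"))
m=(c["image"].max(2)<125).astype(np.uint8);m[290:]=0
cn=max(cv2.findContours(m,0,1)[0],key=cv2.contourArea);h=cv2.convexHull(cn)[:,0];h=h[h[:,1]<240]
P=np.array([ray(c,*q,.016)[:2] for q in h])
r=least_squares(lambda p:np.hypot(*(P-p[:2]).T)-p[2],[.55,-.147,.148],loss="soft_l1",f_scale=.001);print(r.x,np.abs(r.fun).max())
print(rel([*r.x[:2],.182])[0])
for v in(165,310):print(ray(c,324,v,.188))
E
```

```text
[ 0.5549 -0.1465  0.1462] 0.0005180726303830319
[-0.0005 -0.001   0.1194]
[ 0.5784 -0.1068  0.188 ]
[ 0.5328 -0.1856  0.188 ]
```

Emit:
drive_tool(
  moves=[
    [[0,0,0],[0,-0.0005,0.03],0.06],
    [[0,0,0],[0,0,0.04],0.06],
    [[0,0,0],[0,0,0.03],0.06],
    [[0,0,0],[0,0,0.019],0.06],
    [[0,0,0],[0,0,0],0.06],
  ],
)

```text
time: 11.28
eef_pos: [0.5545, -0.1457, 0.1806]
tcp_rot: [0.866, 0.499, -0.001, -0.001]
contact_force: [-0.3, -0.5, 0.6]
opening: 0.704
finger_force: 0.0
```

Emit:
drive_tool(
  moves=[
    [[0,0,0],[0,0,0],0.04],
    [[0,0,0],[0,0,0],0.025],
    [[0,0,0],[0,0,0],0.015],
    [[0,0,0],[0,0,0],0.005],
    [[0,0,0],[0,0,0],0.005],
  ],
  grip_force=60,
)

```text
time: 11.9
eef_pos: [0.5549, -0.1456, 0.1841]
tcp_rot: [0.866, 0.499, -0.0, -0.0]
contact_force: [-3.6, 1.7, 5.7]
opening: 0.176
finger_force: 59.9
```

Emit:
drive_tool(
  moves=[
    [[0,0,0],[0,0,0],0.005],
    [[0,0,0],[0,0,0],0.005],
    [[0,0,0],[0,0,0],0.005],
  ],
)

```text
time: 12.28
eef_pos: [0.5549, -0.1456, 0.1841]
tcp_rot: [0.866, 0.499, -0.0, -0.0]
contact_force: [-3.8, 1.0, 6.4]
opening: 0.174
finger_force: 59.9
```

Gripped: opening about 15 mm at 60 N. Now turning the deck clockwise, by about 115° first.

Emit:
drive_tool(
  moves=[
    [[0,0,0.04],[0,0,0],0.005],
    [[0,0,0.08],[0,0,0],0.005],
    [[0,0,0.08],[0,0,0],0.005],
    [[0,0,0.08],[0,0,0],0.005],
    [[0,0,0.08],[0,0,0],0.005],
  ],
)

```text
time: 12.9
eef_pos: [0.5553, -0.146, 0.1841]
tcp_rot: [0.942, 0.335, 0.0, 0.001]
contact_force: [-2.0, 0.6, 5.1]
opening: 0.17
finger_force: 59.7
```

Emit:
drive_tool(
  moves=[
    [[0,0,0.08],[0,0,0],0.005],
    [[0,0,0.08],[0,0,0],0.005],
    [[0,0,0.08],[0,0,0],0.005],
    [[0,0,0.08],[0,0,0],0.005],
    [[0,0,0.08],[0,0,0],0.005],
  ],
)

```text
time: 13.52
eef_pos: [0.5556, -0.1466, 0.1841]
tcp_rot: [0.99, 0.141, 0.001, 0.001]
contact_force: [-1.4, -1.5, 4.1]
opening: 0.176
finger_force: 59.6
```

Emit:
drive_tool(
  moves=[
    [[0,0,0.08],[0,0,0],0.005],
    [[0,0,0.08],[0,0,0],0.005],
    [[0,0,0.08],[0,0,0],0.005],
    [[0,0,0.08],[0,0,0],0.005],
    [[0,0,0.08],[0,0,0],0.005],
  ],
)

```text
time: 14.15
eef_pos: [0.5557, -0.1472, 0.1841]
tcp_rot: [0.998, -0.058, 0.001, 0.002]
contact_force: [-1.1, -3.3, 3.7]
opening: 0.172
finger_force: 59.5
```

Forces stay small, so I'll continue (1.16 rad so far).

Emit:
drive_tool(
  moves=[
    [[0,0,0.08],[0,0,0],0.005],
    [[0,0,0.08],[0,0,0],0.005],
    [[0,0,0.08],[0,0,0],0.005],
    [[0,0,0.08],[0,0,0],0.005],
    [[0,0,0.08],[0,0,0],0.005],
  ],
)

```text
time: 14.78
eef_pos: [0.5555, -0.1478, 0.1841]
tcp_rot: [0.967, -0.255, 0.002, 0.002]
contact_force: [-1.3, -4.8, 3.6]
opening: 0.172
finger_force: 59.6
```

Emit:
drive_tool(
  moves=[
    [[0,0,0.08],[0,0,0],0.005],
    [[0,0,0.08],[0,0,0],0.005],
    [[0,0,0.08],[0,0,0],0.005],
    [[0,0,0.08],[0,0,0],0.005],
    [[0,0,0.08],[0,0,0],0.005],
  ],
)

```text
time: 15.4
eef_pos: [0.5551, -0.1483, 0.184]
tcp_rot: [0.897, -0.442, 0.002, 0.002]
contact_force: [-3.7, -6.3, 4.4]
opening: 0.17
finger_force: 59.7
```

Emit:
drive_tool(
  moves=[
    [[0,0,0.08],[0,0,0],0.005],
    [[0,0,0.04],[0,0,0],0.005],
    [[0,0,0],[0,0,0],0.005],
    [[0,0,0],[0,0,0],0.005],
  ],
)

```text
time: 15.9
eef_pos: [0.5549, -0.1485, 0.1841]
tcp_rot: [0.869, -0.494, 0.002, 0.002]
contact_force: [-4.8, -6.3, 3.7]
opening: 0.171
finger_force: 59.7
```

```bash
python3 - <<'E'
from h import *
from plant import ctrl
for n in("wrist","top"):
    c=ctrl.read_camera(n);pickle.dump(c,open(n+"6.pkl","wb"));cv2.imwrite(f"pics/{n}6.png",c["image"][:,:,::-1])
s=ctrl.get_state();M=Ro.from_quat(s["tcp_rot"]).as_matrix();print(s["eef_pos"],s["qpos"],s["contact_force"],np.degrees(np.arctan2(M[1,1],M[0,1])))
E
```

```text
[ 0.5549 -0.1485  0.1841] [-0.4359  0.1274  1.8851 -0.0057  1.1262  2.1715] [-3.5882 -6.0881  4.349 ] -149.25477916393814
```

View pics/wrist6.png

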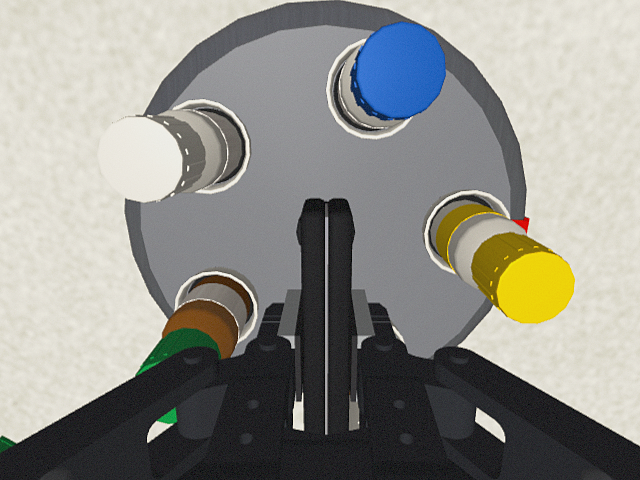

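The view shows the bar firmly held, the refilled bottle's collar near (467,232) and the red mark at (522,225), close to in line. The stock bottles are in place. Next: how much turn is left.

```bash
python3 - <<'E'
from h import *
from scipy.optimize import least_squares
def red(H):return ((H[...,0]<6)|(H[...,0]>174))&(H[...,1]>150)
for f,z in(("w4",1),("w5",1),("wrist6",1),("top0",0),("top6",0)):
    c=pickle.load(open(f+".pkl","rb"));m=(c["image"].max(2)<(125 if z else 110)).astype(np.uint8)
    H=hsv(c);r=red(H)
    if not z: r[:,:300]=0;m[:165]=0;m[285:]=0;m[:,:305]=0;m[:,430:]=0
    else: m[(280 if f!="wrist6" else 250):]=0
    cn=max(cv2.findContours(m,0,1)[0],key=cv2.contourArea);h=cv2.convexHull(cn)[:,0]
    h=h[(h[:,1]>0)&(h[:,1]<(245 if z else 999))]
    P=np.array([ray(c,*q,.016)[:2] for q in h])
    s=least_squares(lambda p:np.hypot(*(P-p[:2]).T)-p[2],[.555,-.147,.148],loss="soft_l1",f_scale=.0005).x
    print(f,"foot",s)
    for b in blob(r):
        q=ray(c,*b[0],.016)[:2]-s[:2];print("  red",b[0],b[1],np.hypot(*q),np.degrees(np.arctan2(q[1],q[0])))
    if z:
        # collar rim: bright, low saturation ring near the expected place
        a=np.radians(-29.7 if f!="wrist6" else -149.3);u=proj(c,[s[0]+.095*np.cos(a),s[1]+.095*np.sin(a),.044]);print("  exp collar mouth px",u)
E
python3 - <<'E'
import cv2,numpy as np
w=cv2.imread("pics/w5.png")[140:290,370:500];x=cv2.imread("pics/wrist6.png")[170:330,400:600]
f=lambda i,h:cv2.resize(i,None,fx=h/i.shape[0],fy=h/i.shape[0],interpolation=cv2.INTER_CUBIC)
a,b=f(w,330),f(x,330);print(a.shape,b.shape);cv2.imwrite("pics/cmp.png",np.hstack([a,b]))
E
```

```text
w4 foot [ 0.5552 -0.147   0.1465]
  red [159.1159 297.3333] [154 292  10  12  69] 0.1441995170233603 -155.31779940398042
  red [171.1429 305.9429] [165 303  11   7  35] 0.14607541404440433 -149.1811648842549
  exp collar mouth px (np.float64(326.7992978240142), np.float64(196.8176980865279))
w5 foot [ 0.5549 -0.1465  0.1463]
  red [255.1117 304.5534] [245 296  21  18 206] 0.1423024558738451 -151.75980009528953
  exp collar mouth px (np.float64(425.016776813479), np.float64(198.5153497341742))
wrist6 foot [ 0.5789 -0.1814  0.1076]
  red [522.5763 222.8983] [512 217  17  16 118] 0.153896820111955 -164.90578028554302
  exp collar mouth px (np.float64(468.18167193479553), np.float64(170.0429018200099))
top0 foot [ 0.5528 -0.1469  0.1471]
top6 foot [ 0.57   -0.1569  0.1499]
  red [392.6333 267.9   ] [389 264   8   8  30] 0.14968140652495543 -158.09486711488444
(330, 286, 3) (330, 412, 3)
```

View pics/cmp.png

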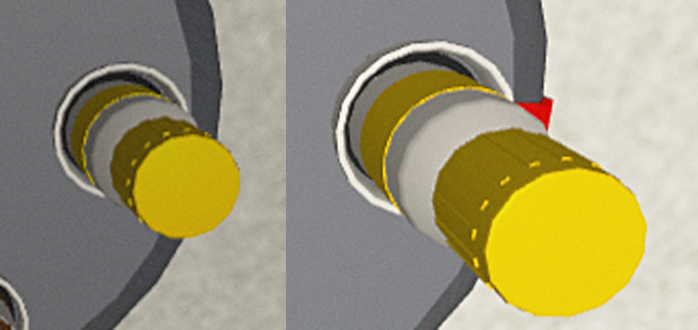

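Both cameras give the mark at -151.75°. The place is at -149.2° now, so 2.5° (0.044 rad) is left.

Emit:
drive_tool(
  moves=[
    [[0,0,0.022],[0,0,0],0.005],
    [[0,0,0.022],[0,0,0],0.005],
    [[0,0,0],[0,0,0],0.005],
    [[0,0,0],[0,0,0],0.005],
    [[0,0,0],[0,0,0],0.005],
  ],
  grip_force=80,
)

```text
time: 16.62
eef_pos: [0.5549, -0.1485, 0.1842]
tcp_rot: [0.858, -0.513, 0.002, 0.002]
contact_force: [-3.8, -6.8, 4.5]
opening: 0.168
finger_force: 79.0
```

```bash
python3 - <<'E'
from h import *
from plant import ctrl
s=ctrl.get_state();M=Ro.from_quat(s["tcp_rot"]).as_matrix();print(s["eef_pos"],s["contact_force"],s["finger_force"],s["opening"],np.degrees(np.arctan2(M[1,1],M[0,1])))
c=ctrl.read_camera("wrist");cv2.imwrite("pics/w7.png",c["image"][:,:,::-1])
m=np.array([.5549,-.1465]);I=c["image"]
# collar check: ring-edge fit on left/top visible arc, in the deck-rim plane
g=(I.min(2)>150).astype(np.uint8)*255
best=max(((sum(g[int(round(v)),int(round(u))]>0 for t in np.radians(np.arange(0,360,3)) for u,v in [proj(c,[m[0]+.095*np.cos(a)+r*np.cos(t),m[1]+.095*np.sin(a)+r*np.sin(t),.044])] if 0<=u<639 and 0<=v<300 and u<500),np.degrees(a),r) for a in np.radians(np.arange(-158,-145,.25)) for r in(.0275,.028,.0285,.029)));print(best)
H=hsv(c);r=((H[...,0]<6)|(H[...,0]>174))&(H[...,1]>150)
for b in blob(r):print(b)
a=np.radians(-151.75);print(proj(c,[m[0]+.143*np.cos(a),m[1]+.143*np.sin(a),.016]))
cv2.imwrite("pics/c7.png",cv2.resize(I[150:330,380:620],None,fx=3,fy=3)[:,:,::-1])
E
```

```text
[ 0.5549 -0.1485  0.1842] [-3.8474 -6.7528  4.5349] 78.95690560340881 0.16796971518808188 -151.77148761458787
(np.int64(78), np.float64(-151.5), 0.028)
(array([520.8066, 218.0292]), array([510, 209,  20,  24, 274], dtype=int32))
(np.float64(519.098190422625), np.float64(223.87037826856576))
```

View pics/w7.png

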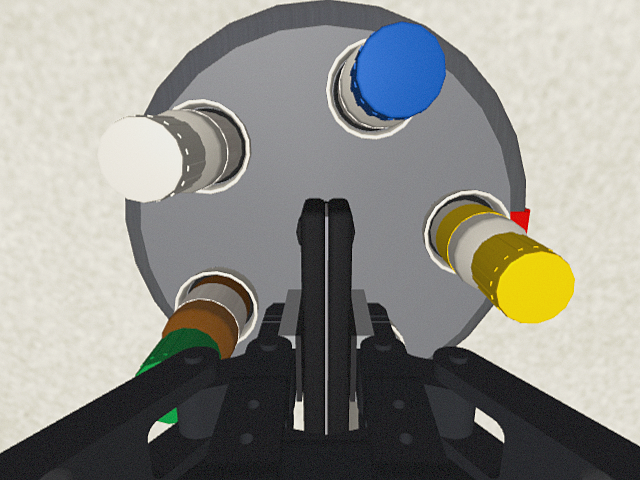

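The collar fits at -151.5° against the mark at -151.75°. The mark, partly hidden behind the bottle at (521,218), sits where expected. The bar is gripped at 79 N and every bottle is standing.

```bash
python3 -c "
from plant import ctrl
print(ctrl.sign_off())"
```

```text
the job is handed in; nothing more can be done
None
```

The yellow-capped bottle stands upright in the carousel's free place and is turned to the red front mark (within about 0.3° by the camera). The gripper still holds the black handle at about 79 N, and the job is handed in after about 17 of the 59 s.

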